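Axle into the V-stand, cover held over its screw holes

TASK

Lay the axle in the two V-notches of the bearing stand, level and with its square middle between the pedestals, and let it go. Then pick up the cover plate by its rib and hold it level and still about 2 cm above the pedestals, its four holes lined up so that the four threaded holes show through them, touching neither stand nor axle; the program finishes while still holding it there. Leave the tape measure, pliers and screwdriver where they lie.

Things in the scene. Friction and masses are not known exactly. Their poses are not given: they have to be found in the camera images.
- stand: Bearing stand fixed to the bench: grey base 112 (x) x 156 (y) x 10 mm with two aluminium pedestals at y = -58 and +58 mm, each 100 mm in x, 24 mm thick in y, flat tops 70 mm above the bench, 92 mm clear between them. In the middle of each top a 90 degree V-notch open along y, 52 mm wide at the top, bottom 44 mm above the bench. Origin: centre of the underside; z up.
- stand_seat (a point): Where the axle's middle belongs: on the seated axle's axis, midway between the pedestals, 58 mm above the stand's origin. The seated axle lies along the stand's y, its square middle with 6 mm of play to each pedestal.
- stand_hole0 (a point): Mouth centre of the threaded hole (6 mm across) in the pedestal top at stand x = +38, y = +58 mm, 70 mm above the bench. The four threaded holes are at x = +-38, y = +-58 mm.
- stand_hole2 (a point): The same for the diagonally opposite threaded hole, at stand x = -38, y = -58 mm.
- axle: Loose steel axle, 176 mm long along its own y, about 0.4 kg: a square middle, 26 x 26 mm and 80 mm long, with a round journal 20 mm across and 48 mm long at either end. Starts lying on a flat of the square on the bench. Origin: centre of the underside of the square.
- axle_mid (a point): Point on the axle's axis at its middle, 13 mm above the origin of axle.
- cover: Loose aluminium cover plate, 108 (x) x 152 (y) x 6 mm, about 0.3 kg, flat on the bench, with four 16 mm through holes at x = +-38, y = +-58 mm; it fits either way round. On top an upright rib along y to hold it by: 14 mm thick (x), 64 mm long (y), its top 40 mm above the plate's underside. Origin: centre of the underside.
- cover_hole0 (a point): Centre of the cover's hole at x = +38, y = +58 mm, at the underside.
- cover_hole2 (a point): Centre of the diagonally opposite hole, at x = -38, y = -58 mm, at the underside.
- tape_measure: Yellow tape measure, 37 x 94 x 69 mm high, loose bystander; origin: centre of its underside.
- pliers: Red-handled pliers, 71 x 204 x 14 mm, loose bystander; origin: centre of their underside.
- screwdriver: Red-handled screwdriver, 191 mm long, loose bystander; origin: centre of its underside.

How it is judged:
On the way:
1. the axle rests in both V-notches, its square middle between the pedestals, let go (x of axle_mid in the frame of stand_seat between -0.004 and 0.004 m and y of axle_mid in the frame of stand_seat between -0.009 and 0.009 m and z of axle_mid in the frame of stand_seat between -0.004 and 0.004 m and angle between the y axis of axle and the y axis of stand, either way round below 0.05 rad and contact force between the fingers and axle below 0.2 N and linear speed of axle below 0.02 m/s), for 0.3 s.
At the end, for the whole second after the job is handed in: Axle released, still, in both notches: axis within 4 mm sideways and in height, 9 mm lengthwise, 0.05 rad. Cover held by the fingers (over 1 N), still, level within 0.08 rad, touching neither stand nor axle, underside 80 to 105 mm above the bench, holes within 5 mm of the threads, either way round (all of step 1 and height (world z) of cover between 0.08 and 0.105 m and angle between cover's own z axis and vertical below 0.08 rad and ((horizontal distance between cover_hole0 and stand_hole0 below 0.005 m and horizontal distance between cover_hole2 and stand_hole2 below 0.005 m) or (horizontal distance between cover_hole0 and stand_hole2 below 0.005 m and horizontal distance between cover_hole2 and stand_hole0 below 0.005 m)) and linear speed of cover below 0.02 m/s and angular speed of cover below 0.1 rad/s and contact force between the fingers and cover above 1 N and contact force between cover and stand below 0.05 N and contact force between cover and axle below 0.05 N); the arm keeps its last pose, push and grip.
It fails at once if the tape measure, pliers or screwdriver moved more than 30 mm (distance of any of tape_measure, pliers, screwdriver from where it was at the start of the episode above 0.03 m).
It also fails if it takes over 51 s, if anything falls off the work surface, if the arm or the gripper's body presses on something with over 40 N, if the wrist force passes 120 N, or if a joint passes its speed limit or range.

ROBOT

A 7-joint arm with a two-finger parallel gripper is mounted at the origin on a cart in front of the work surface, level with it; the furniture and walls round the work are solid. World frame = base frame: x ahead of the robot, y to its left, z up, the work surface at z = 0. Lengths are in m, angles in rad, forces in N, time in s.
With the tool pointing down it reaches from about 0.375 to 0.925 m from the base axis. Payload 3.1 kg.
Tool frame: the origin (TCP) lies midway between the tips of the shut fingers; the grasp point (between the pads) lies grasp_offset behind it (grasp_offset is the distance from the TCP to the grasp point, in m); z points along the fingers, y is the line along which they close (so a half turn about z gives the same grasp; the last joint's range is limited). The gripper opens to 85 mm and grips with 20 to 120 N. Pads are 22 mm wide; open, the fingers measure 114 mm over their backs; the gripper's body (76 mm by 85 mm) begins 54 mm behind the grasp point. The pads swing forward as they close: fully open they stand 13 mm farther back than shut.
Start: joints at [1.227, 0.383, 0.044, 1.598, -0.018, 1.161, -0.05], TCP at [0.158, -0.63, 0.231] pointing down, gripper open.
Joint ranges: [-2.61, 2.61], [-0.41, 2.15], [-1.48, 1.57], [0, 2.5], [-1.57, 4.71], [0.05, 1.97], [-2.85, 2.85]. Speed limits (rad/s): [2.79, 2.79, 3.14, 3.14, 3.14, 3.14, 3.14].

INTERFACE

Orientations are given as [roll, pitch, yaw] about the fixed x, y, z axes, in that order (R = Rz(yaw) Ry(pitch) Rx(roll)).
In Python, from cell import * gives the robot as it stands. The module is installed in compiled form; this text tells all that it offers. Calls block until the motion is done:
- goto(position, orientation): joint-space move of the TCP to a pose.
- servo_line(position, rotation=None, rate=0.15, force_limit=None): straight line of the TCP; rotation=None keeps the orientation; rate is the mean speed in m/s. With force_limit (N) it stops when the force on the tool has changed by that much, and returns True; else False.
- goto_joints(angles): joint-space move.
- move_gripper(opening, effort=None): opening from 0.0 (shut) to 1.0 (fully open); effort is the grip in N (None keeps the last); returns when the fingers have stopped.
- sleep(seconds).
- inverse_kinematics(position, orientation): joint angles nearest the present ones, or None.
- snapshot(name): name is "scene" or "side" or "wrist"; returns a dict with "img" (480x640x3 uint8, red, green, blue), "fx", "fy", "cx", "cy" (pixels), "R" (3x3) and "t" (3): a world point X has camera coordinates R X + t; the wrist camera has in their place "tool_from_camera" (4x4, takes a point from camera to tool coordinates, whose origin is the TCP and whose axes are the flange's). Camera axes: x right, y down, z forward; pixel columns grow to the right and rows downward; lengths in m; the calibration is good to about 2 mm. A picture is of the moment at which its call begins: read the wrist's pose just before it. There is no depth.
A pose or a line that the arm cannot do raises Unreachable and nothing moves.
- finish_job(): hands the job in; it is judged then, once.
Readings, each from a call of its own:
- current_clock(): time.
- current_joint_pos(): joint angles.
- current_qd(): joint speeds.
- current_tau(): joint torques, N m.
- current_tool_pos(): TCP position.
- current_tool_rot(): TCP orientation.
- current_wrist_force(): force on the tool from outside, world axes, zero at the start.
- current_moment(): the same for the moment, N m.
- current_grip_width(): opening from 0.0 (shut) to 1.0 (fully open).
- current_grasp_force(): force on a finger pad.
Only numpy, scipy, OpenCV 4.12 (cv2) and the standard library are available. Lean on these libraries where they do the work, as an engineer would, in place of code of your own. Each camera call takes 0.05 s, during which the arm holds its last target. There are 200 camera calls.

## Working session

There is one attempt and no reset: what is moved stays moved. The work goes in short steps, each a Python script; the robot and the scene stay as the last script left them, time stands still between calls to the robot, and variables do not carry over. Pictures are saved under pics/ and viewed, at most 10 in all, crops included, and the job is handed in when it is done.

```bash
mkdir -p pics
cat > h.py <<'E'
from cell import *
import numpy as np, cv2, pickle
from scipy.spatial.transform import Rotation as Ro
def snap(name,tag):
    p,r=np.array(current_tool_pos()),np.array(current_tool_rot())
    s=snapshot(name); cv2.imwrite(f'pics/{tag}.png',s['img'][:,:,::-1])
    if name=='wrist':
        T=np.eye(4);T[:3,:3]=Ro.from_euler('xyz',r).as_matrix();T[:3,3]=p
        W=np.linalg.inv(T@np.array(s['tool_from_camera'])); s['R'],s['t']=W[:3,:3],W[:3,3]
    pickle.dump(s,open(f'pics/{tag}.pkl','wb')); return s
def cam(tag): return pickle.load(open(f'pics/{tag}.pkl','rb'))
def K(s): return np.array([[s['fx'],0,s['cx']],[0,s['fy'],s['cy']],[0,0,1.]])
def P(s): return K(s)@np.c_[np.array(s['R']),np.array(s['t'])]
def plane(s,uv,z):
    R,t=np.array(s['R']),np.array(s['t']); d=R.T@np.linalg.inv(K(s))@np.array([*uv,1.]); c=-R.T@t
    return c+d*(z-c[2])/d[2]
def tri(s1,a,s2,b):
    X=cv2.triangulatePoints(P(s1),P(s2),np.array(a,float).T,np.array(b,float).T); return (X[:3]/X[3]).T
E
python3 - <<'E'
from h import *
for n in('scene','side','wrist'):
    s=snap(n,n+'0'); print(n,s['fx'],-np.array(s['R']).T@np.array(s['t']))
import cell
print(grasp_offset if 'grasp_offset' in globals() else 0,current_tool_pos(),current_tool_rot(),current_clock(),current_grip_width())
E
```

```text
scene 556.1985080831928 [-0.19280172  0.56401008  0.80264811]
side 599.419227746697 [-0.73122666 -0.76802682  0.77359811]
wrist 361.11369912937806 [ 0.22378914 -0.61401105  0.37316567]
0.0187 [ 0.15798008 -0.62975907  0.23019917] [-3.13955707e+00  1.15689681e-04  2.45881555e-01] 0.15 1.0010107184549295
```

View pics/scene0.png

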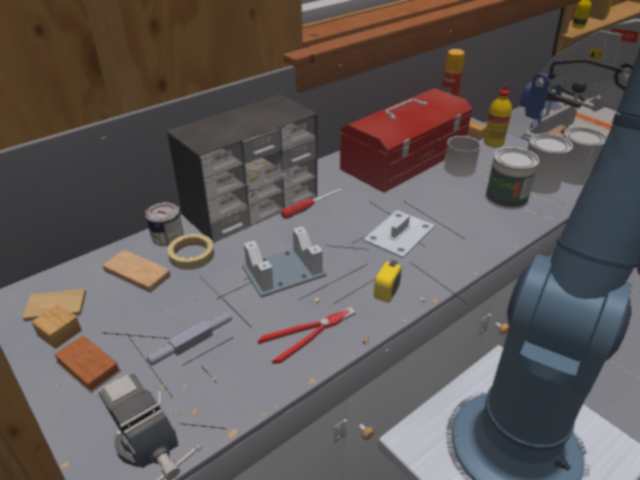

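View pics/side0.png

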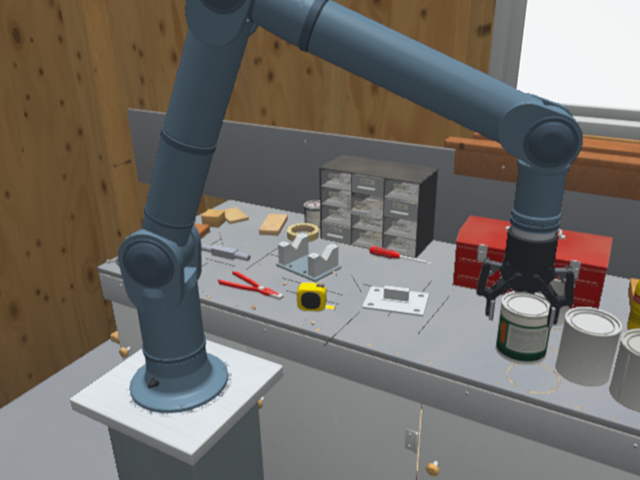

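The scene view shows the axle about (190,338) from (152,357) to (230,318), the stand about (284,265), and the cover with its rib about (400,228). The side view shows the axle about (227,252), the stand about (308,262) and the cover about (396,298). The gripper hangs beside the paint cans.

Run:
```python
from h import *
a,b=cam('scene0'),cam('side0')
for n,u,v in [('axle',(190,338),(227,252)),('rib top mid',(400,222),(396,291)),('tape top',(390,266),(312,284))]:
    print(n,tri(a,[u],b,[v])[0].round(3))
for n,u,z in [('axle',(190,338),.02),('end1',(152,357),.013),('end2',(230,318),.013),('cover',(399,234),.006),('standbaseL',(258,290),.01),('standbaseR',(325,272),.01),('standbackL',(243,268),.01),('cov L',(365,236),.0),('cov bot',(398,254),.0),('cov R',(434,228),0),('cov top',(400,211),0),('pliers tip',(353,312),0),('pl h1',(260,340),0),('pl h2',(276,359),0),('tape',(386,298),0),('sd',(283,213),0),('sd',(340,191),0),('can',(510,200),0),('vise',(150,440),0),('vise top',(125,385),0.1)]:
    print(n,plane(a,u,z).round(3))
```

```text
axle [0.532 0.29  0.01 ]
rib top mid [ 0.513 -0.266  0.034]
tape top [ 0.383 -0.097  0.073]
axle [0.518 0.295 0.02 ]
end1 [0.527 0.37  0.013]
end2 [0.521 0.205 0.013]
cover [ 0.509 -0.261  0.006]
standbaseL [0.556 0.114 0.01 ]
standbaseR [ 0.511 -0.032  0.01 ]
standbackL [0.636 0.099 0.01 ]
cov L [ 0.56  -0.198  0.   ]
cov bot [ 0.462 -0.21  -0.   ]
cov R [ 0.477 -0.35   0.   ]
cov top [ 0.581 -0.34   0.   ]
pliers tip [ 0.388 -0.003  0.   ]
pl h1 [0.446 0.186 0.   ]
pl h2 [0.388 0.19  0.   ]
tape [ 0.375 -0.084 -0.   ]
sd [ 0.763 -0.105  0.   ]
sd [ 0.749 -0.285  0.   ]
can [ 0.433 -0.597  0.   ]
vise [0.38  0.448 0.   ]
vise top [0.423 0.449 0.1  ]
```

Run:
```python
from h import *
p=current_tool_pos(); r=current_tool_rot()
servo_line([p[0],p[1],.34],rate=.3)
y=np.pi/2
for yy in(y,-y):
    for q in([.53,.2,.3],[.53,-.2,.3]):
        j=inverse_kinematics(q,[np.pi,0,yy]); print(yy,q,None if j is None else np.round(j,2))
yy=y if inverse_kinematics([.53,.2,.3],[np.pi,0,y]) is not None else -y
goto([.50,-.22,.32],[np.pi,0,yy]); snap('wrist','wC')
goto([.54,0.0,.32],[np.pi,0,yy]); snap('wrist','wB')
goto([.54,.2,.32],[np.pi,0,yy]); snap('wrist','wA')
print(current_clock(),current_joint_pos(),current_tool_pos(),current_tool_rot(),current_wrist_force())
a,b,c=[cv2.imread(f'pics/w{k}.png') for k in 'ABC']
cv2.imwrite('pics/mon.png',cv2.resize(np.vstack([np.hstack([a,b]),np.hstack([c,c*0])]),(800,600),interpolation=cv2.INTER_AREA))
```

```text
1.5707963267948966 [0.53, 0.2, 0.3] [ 0.54  0.41 -1.22  1.68  0.4   1.33 -0.75]
1.5707963267948966 [0.53, -0.2, 0.3] [ 0.72  0.21 -0.5   1.7   0.1   1.26  0.2 ]
-1.5707963267948966 [0.53, 0.2, 0.3] [ 0.55  0.42 -1.23  1.68  0.41  1.34  2.39]
-1.5707963267948966 [0.53, -0.2, 0.3] [-0.78  0.47  1.4   1.76 -0.48  1.32 -2.42]
4.45 [ 0.23618551  0.26232108 -0.77466186  1.64187429  0.19061062  1.3160246
 -0.5757456 ] [0.54140619 0.19590308 0.31950265] [-3.14140214e+00  2.40922102e-03  1.56498317e+00] [-0.65756238 -0.08614564  0.29129879]
```

View pics/mon.png

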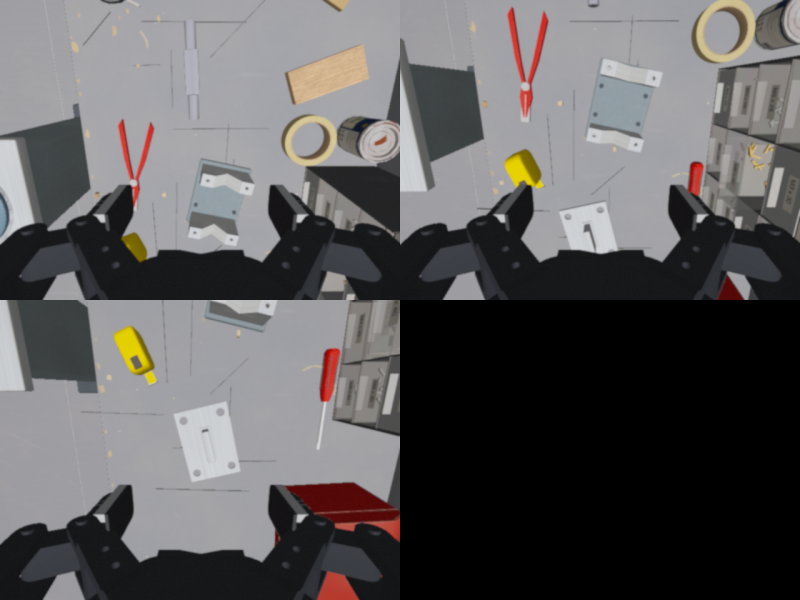

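The montage (half scale by 1.6) shows the axle nearly upright in image A at (192,70), the stand in A at (221,200) and in B at (624,105). The cover is in C at (208,442), rotated by about 10 degrees.

Run:
```python
import cv2,numpy as np
def c(k,x,y,w=133,h=190): return cv2.resize(cv2.imread(f'pics/w{k}.png')[y:y+h,x:x+w],(399,570),interpolation=cv2.INTER_CUBIC)
cv2.imwrite('pics/m1.png',np.hstack([c('A',290,235),c('B',295,80)]))
cv2.imwrite('pics/m2.png',np.hstack([c('A',245,20),c('C',265,140)]))
```

```text
(no output)
```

View pics/m1.png

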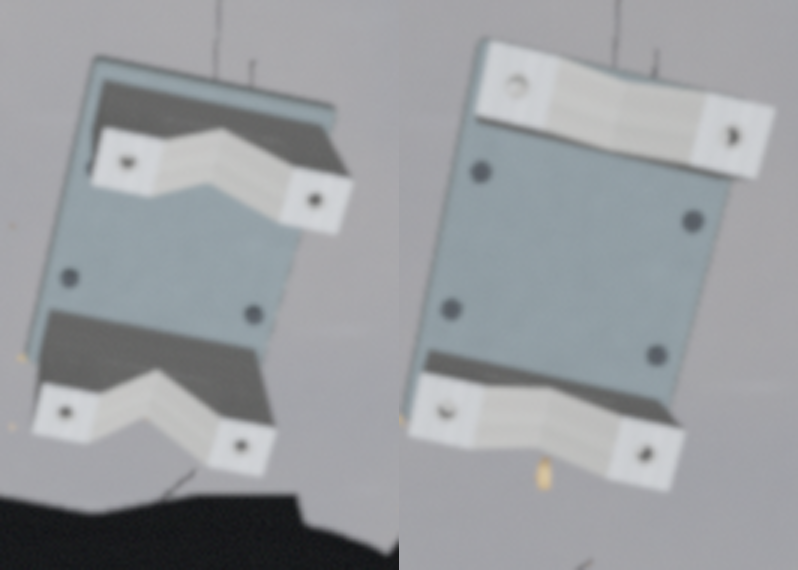

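View pics/m2.png

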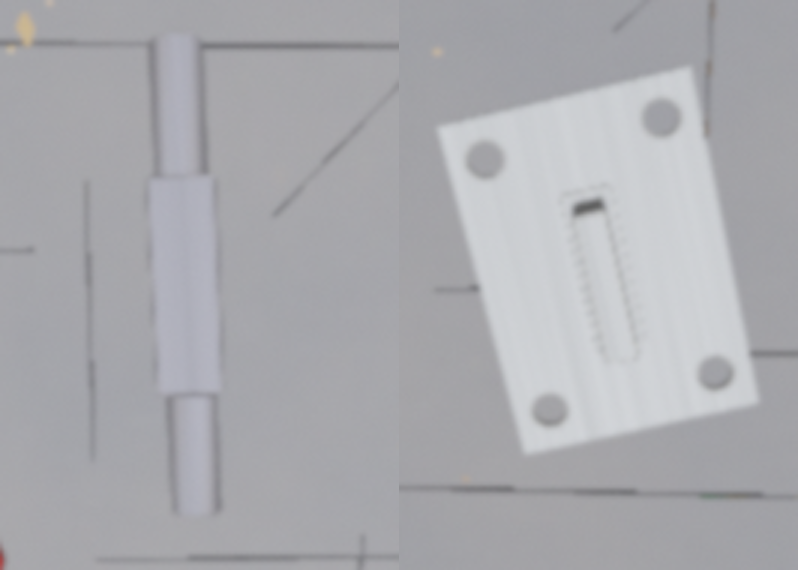

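The crops show clear stand threads: in A (128,162), (315,200), (66,412), (241,446), and in B (118,87), (334,136), (48,410), (246,454), crop coordinates. The axle's square has corners (150,178), (213,176), (220,391), (160,394). The cover holes are at (86,160), (262,118), (316,372), (151,410).

```bash
cat > m.py <<'E'
from h import *
A,B,C=cam('wA'),cam('wB'),cam('wC')
f=lambda pts,x,y:(np.array(pts)/3+[x,y]-.33)
sa=f([(128,162),(315,200),(66,412),(241,446)],290,235); sb=f([(118,87),(334,136),(48,410),(246,454)],295,80)
X=tri(A,sa,B,sb); print(X.round(4))
ob=np.array([(-38,58),(38,58),(-38,-58),(38,-58)])/1e3
def fit(pts,o):
    c=pts.mean(0); H=(o-o.mean(0)).T@(pts-c); a=np.arctan2(H[0,1]-H[1,0],H[0,0]+H[1,1])
    R=np.array([[np.cos(a),-np.sin(a)],[np.sin(a),np.cos(a)]]); return c,a,np.abs(pts-c-(o-o.mean(0))@R.T).max()
for s,p in((A,sa),(B,sb)):
    print('stand',fit(np.array([plane(s,u,.07)[:2] for u in p]),ob))
q=f([(150,178),(213,176),(220,391),(160,394)],245,20)
Q=np.array([plane(A,u,.026)[:2] for u in q]); print('axle',fit(Q,np.array([(-13,40),(13,40),(13,-40),(-13,-40)])/1e3))
e=np.array([plane(A,u,.013) for u in f([(178,36),(197,514)],245,20)]); print('ends',e.round(4),e.mean(0))
q=f([(86,160),(262,118),(151,410),(316,372)],265,140)
print('cover',fit(np.array([plane(C,u,.006)[:2] for u in q]),ob))
S=cam('scene0')
print('axle/rib z',tri(A,[q0 for q0 in f([(187,285)],245,20)],S,[(190,336)])[0], tri(C,f([(606,282)],265-133,140),S,[(400,222)])[0])
E
python3 m.py
```

```text
[[ 0.5548  0.095   0.0694]
 [ 0.6291  0.0786  0.07  ]
 [ 0.5293 -0.0176  0.0698]
 [ 0.6031 -0.0347  0.0697]]
stand (array([0.57887309, 0.03048149]), np.float64(-0.22361764907526632), np.float64(0.00024408148401586227))
stand (array([0.57924335, 0.03031984]), np.float64(-0.2238429297186187), np.float64(0.00040644633898795357))
axle (array([0.52609234, 0.29037468]), np.float64(0.026241135909995463), np.float64(0.0013211433350111459))
ends [[0.5241 0.3796 0.013 ]
 [0.5288 0.2021 0.013 ]] [0.52646329 0.29085114 0.013     ]
cover (array([ 0.51519659, -0.26770879]), np.float64(0.22923509357327104), np.float64(0.0003680058291252175))
axle/rib z [0.52594624 0.29136859 0.0162604 ] [ 0.51489936 -0.26659338  0.03499277]
```

Run:
```python
from h import *
r=[np.pi,0,np.pi/2+.026]
goto([.526,.2906,.10],r); sleep(.3)
print(current_tool_pos(),current_tool_rot())
print(servo_line([.526,.2906,.004],r,rate=.08,force_limit=8)); sleep(.2)
print(current_tool_pos(),current_tool_rot(),current_wrist_force())
move_gripper(0.0,60); sleep(.2)
print(current_grip_width(),current_grasp_force(),current_tool_pos(),current_wrist_force())
servo_line([.526,.2906,.13],r,rate=.12); sleep(.2)
print(current_grip_width(),current_grasp_force(),current_tool_pos(),current_wrist_force(),current_clock())
```

```text
[0.52738076 0.29033504 0.10145102] [ 3.13889000e+00 -5.50081202e-04  1.59535920e+00]
False
[0.52637238 0.29075845 0.00453485] [ 3.14068247e+00 -3.25774213e-04  1.59672218e+00] [-0.4478095  -0.44101899  1.05514454]
0.29112101997598167 60.57901740074158 [0.52616825 0.29092433 0.00423239] [ 0.48604745 -0.2227397   2.32454665]
0.28922866867703245 59.98539447784424 [0.52547004 0.29028155 0.12906973] [ 0.51055294 -0.13642969 -3.78936239] 9.4167
```

Run:
```python
from h import *
r=[np.pi,0,np.pi/2-.2237]
x,y=.579,.0304
servo_line([x,y,.13],r,rate=.15); sleep(.3); p=np.array(current_tool_pos()); print(p,current_tool_rot(),current_clock())
tx=np.array([x,y])+np.array([x,y])-p[:2]; 
servo_line([*tx,.070],r,rate=.1); sleep(.1); print(current_tool_pos())
print(servo_line([*tx,.046],r,rate=.03,force_limit=4)); sleep(.2)
print(current_tool_pos(),current_tool_rot(),current_wrist_force(),current_grasp_force(),current_clock())
snap('scene','sc1')
cv2.imwrite('pics/sc1c.png',cv2.resize(cv2.imread('pics/sc1.png')[200:320,210:370],(800,600),interpolation=cv2.INTER_CUBIC))
```

```text
[0.57894279 0.03075062 0.12999478] [-3.14154061e+00 -1.04364745e-04  1.34766324e+00] 11.6333
[0.58005221 0.03032379 0.07094109]
True
[0.57794472 0.03006762 0.04916797] [-3.13925284e+00  3.86576416e-04  1.34696362e+00] [-0.29380526  0.62673855  5.74329439] 61.00730538368225 13.3333
```

View pics/sc1c.png

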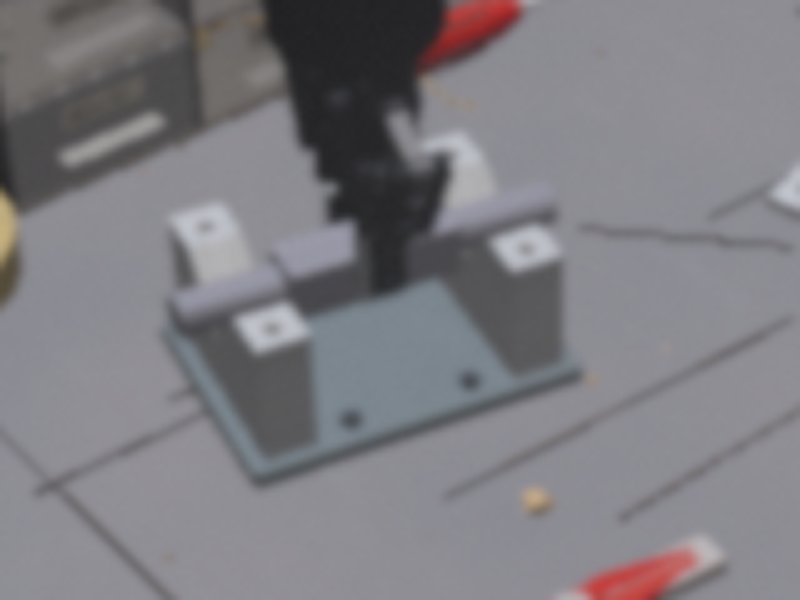

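The scene crop shows the axle in both notches, with the square between the pedestals. The contact height fits a seated axle (TCP 0.0492). Next I release and check from above.

Run:
```python
from h import *
move_gripper(1.0); sleep(.2)
p=current_tool_pos(); print(current_grip_width(),current_grasp_force())
servo_line([p[0],p[1],.18],rate=.15)
goto([.56,-.06,.25],[np.pi,0,np.pi/2]); sleep(.3); snap('wrist','wD')
r=[np.pi,0,np.pi/2+.229]
goto([.5152,-.2677,.12],r); sleep(.3)
print(current_tool_pos(),current_tool_rot(),current_clock())
cv2.imwrite('pics/wDc.png',cv2.resize(cv2.imread('pics/wD.png')[60:340,200:480],(560,560),interpolation=cv2.INTER_CUBIC))
```

```text
0.9963975365087452 0.0
[ 0.51628539 -0.26656438  0.1208801 ] [3.14031087e+00 8.33395549e-04 1.80206018e+00] 17.3917
```

View pics/wDc.png

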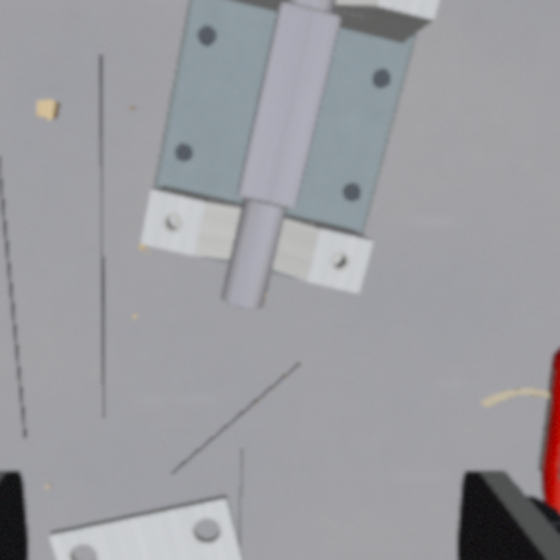

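The axle lies along the notches. The end of its square is at (270,200) in the crop, just inside the lower pedestal. Now the cover.

Run:
```python
from h import *
D=cam('wD'); a=-.2237
for px,z in(((267,203),.071),((244,301),.062)):
    d=plane(D,(px[0]/2+200,px[1]/2+60),z)[:2]-[.579,.0304]
    print('stand frame',np.array([[np.cos(a),np.sin(a)],[-np.sin(a),np.cos(a)]])@d)
r=[np.pi,0,np.pi/2+.229]
print(servo_line([.5152,-.2677,.015],r,rate=.08,force_limit=8)); sleep(.2)
print(current_tool_pos(),current_tool_rot())
move_gripper(0.0,90); sleep(.2)
p=np.array(current_tool_pos());print(p,current_tool_rot(),current_grip_width(),current_grasp_force(),current_wrist_force())
servo_line([p[0],p[1],.17],r,rate=.12); sleep(.2)
print(current_tool_pos(),current_grip_width(),current_grasp_force(),current_wrist_force(),current_moment(),current_clock())
```

```text
stand frame [ 0.00092088 -0.04045615]
stand frame [ 0.00123443 -0.0865115 ]
False
[ 0.51550412 -0.26789315  0.01546009] [3.14099233e+00 6.47856153e-04 1.79978398e+00]
[ 0.51535032 -0.26782116  0.01524474] [3.14145179e+00 2.94800298e-04 1.79980139e+00] 0.14517600972441913 90.06229519844055 [-0.77771845  0.03508172  3.51469355]
[ 0.5149354  -0.26760388  0.16924615] 0.1485788002029878 89.31045413017273 [ 0.18177015 -0.13436049 -2.29962187] [-0.01801024  0.01827392  0.01662144] 21.55
```

Run:
```python
from h import *
r=[np.pi,0,np.pi/2-.2237]
t=np.array([.579,.0304,.107])
servo_line([t[0],t[1],.17],r,rate=.15); sleep(.2); print(current_tool_pos(),current_clock())
servo_line(t,r,rate=.06); sleep(.5)
print(current_tool_pos(),current_tool_rot(),current_grasp_force(),current_wrist_force(),current_clock())
snap('scene','sc2');snap('side','sd2');snap('wrist','wE')
f=lambda n,x,y,w,h:cv2.resize(cv2.imread(f'pics/{n}.png')[y:y+h,x:x+w],(400,600),interpolation=cv2.INTER_CUBIC)
cv2.imwrite('pics/fin.png',np.hstack([f('sc2',230,190,100,150),f('sd2',260,190,100,150)]))
```

```text
[0.57897544 0.02978775 0.16996177] 23.9333
[0.57901279 0.03042711 0.10706325] [3.14150587e+00 1.08671876e-08 1.34714161e+00] 89.19182896614075 [ 0.03633295 -0.15455086 -3.76700861] 25.6333
```

View pics/fin.png

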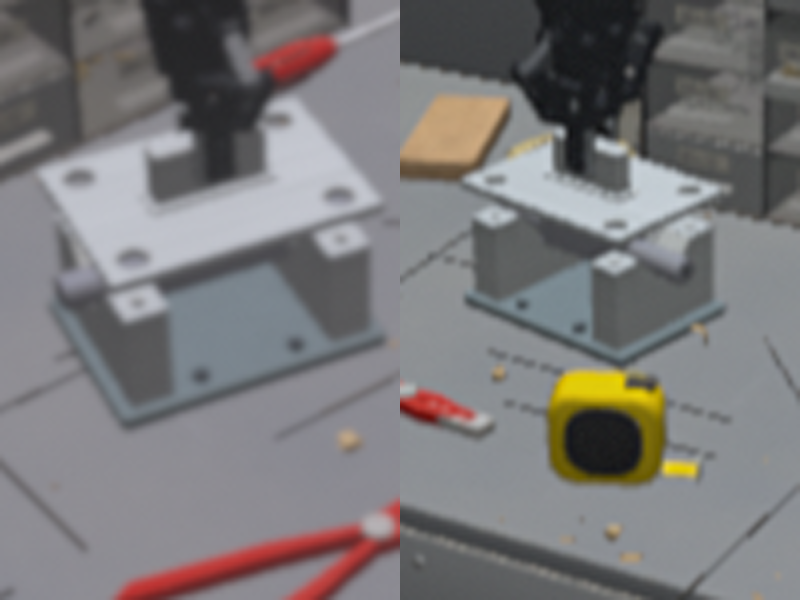

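View pics/wE.png

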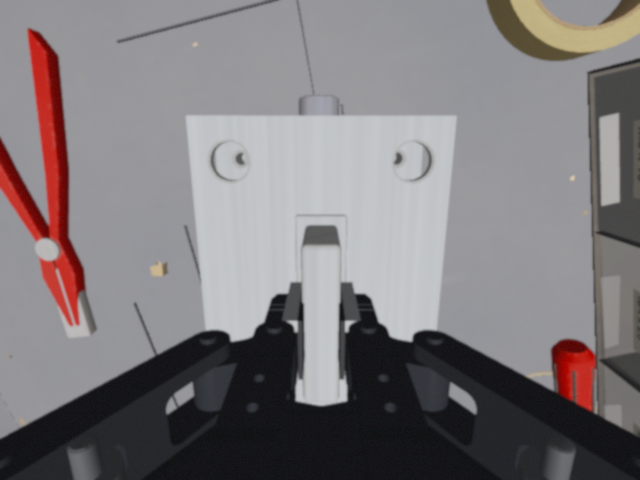

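The crops show the cover level and clear of the stand. In the wrist view its holes at (231,161) and (412,160) show the threads at about (240,158) and (399,158), symmetrically. I'll put numbers on this before handing in.

Run:
```python
from h import *
a=-.2237;R=np.array([[np.cos(a),np.sin(a)],[-np.sin(a),np.cos(a)]]);L=lambda X:(R@(X[:2]-[.579,.0304])*1e3).round(1)
E=cam('wE');S=cam('sc2')
for u in((231,161),(412,160)): print('hole',L(plane(E,u,.098)))
for u in((240,158),(399,158)): print('thread',L(plane(E,u,.07)))
for u in((80,178),(280,119),(339,194),(133,258)): print('scene hole',L(plane(S,(u[0]/4+230,u[1]/4+190),.098)))
for u in((344,238),(138,301)): print('scene thread',L(plane(S,(u[0]/4+230,u[1]/4+190),.07)))
print(tri(E,[(231,161),(412,160)],S,[(250,234.5),(299.5+.5,219.7)]).round(4))
print(current_qd().round(4) if hasattr(current_qd(),'round') else current_qd())
```

```text
hole [-36.1  58.6]
hole [38.5 58.9]
thread [-38.4  58.6]
thread [39.  58.4]
scene hole [36.1 57.5]
scene hole [ 37.3 -60. ]
scene hole [-38.1 -58.7]
scene hole [-39.2  57.9]
scene thread [-40.8 -60.2]
scene thread [-39.9  57.3]
[[0.5734 0.1049 0.1428]
 [0.5765 0.0258 0.1425]]
[-0.0006  0.002  -0.0018 -0.0005 -0.0002 -0.0016 -0.0001]
```

```bash
python3 -c "
from cell import *
print(current_grasp_force(),current_tool_pos(),finish_job(),current_clock())"
```

```text
the job is handed in; nothing more can be done
the job is handed in; nothing more can be done
```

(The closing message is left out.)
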